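# Seat the engraving stage top on its kinematic mount

### The job

Pick up the engraver's T-shaped stage top by its jaw block and set it on the kinematic mount, the foot at the end of the stem in the cone, one wing foot in the V-groove and the other on the flat pad, feeling all three ball feet fully home. Then bed it in with a steady push straight down of about 10 N for a second and let go. Be gentle: never push with more than about 15 N, keep the stage top upright and leave the other things on the bench where they are.

Things in the scene. Friction and masses are not known exactly. Their poses are not given: they have to be found in the camera images.
- stage: Stage top, loose, steel, 0.45-0.7 kg: T-shaped plate 10 mm thick, stem 30 wide from x=-30 to +76 mm, crossbar (wings) 30 by 126 mm along y at x=-32; underside 12, top 22 mm above the origin. Below it three ball feet, 14 mm diameter. Origin: under the jaw block's centre, in the plane of the feet's lowest points (at the start the bench top); x along the stem to its end, z up.
- block_top (a point): Centre of the top of the jaw block on the stage top, 62 mm above the stage's origin. The block is 44 mm (x) by 28 mm (y) by 40 mm high and stands on the plate: grip it across its 28 mm width; push down here.
- foot_nose (a point): Lowest point of the ball foot near the end of the T's stem, at x=62, y=0 mm in the stage's frame; belongs in the cone.
- foot_left (a point): Lowest point of the ball foot under the left wing, at x=-32, y=+48 mm in the stage's frame; belongs in the V-groove.
- foot_right (a point): Lowest point of the ball foot under the right wing, at x=-32, y=-48 mm in the stage's frame; belongs on the flat pad.
- mount: Kinematic mount, fixed on the bench top (origin z=0): foot plate 180 (x) by 160 (y) by 12 mm, origin under its centre, z up. A clamped cross-slide bears the seat deck (top at 24 mm). The deck stands up to 6.5 mm off centre along the mount's x and also y; THIS OFFSET IS NOT MEASURED: find it by feel. Home: stage axes parallel to the mount's, origin over the mount's plus offset, feet at z=31 mm.
- nominal_cone (a point): Fixed to the mount's foot plate, NOT the deck: x=62, y=0, z=31 mm of the mount; the nose foot would rest here were the cross-slide centred. The true cone is off by the unknown offset. Cone: 45 degree walls, mouth 20 mm wide at z=38 mm, round collar 29 mm outside. Stiff steel, friction 0.6-0.85: a foot let go off centre stays hung up on wall or rim.
- nominal_groove (a point): Likewise the left foot's place, x=-32, y=48, z=31 mm of the mount, were the cross-slide centred. V-groove 36 mm long pointing to the cone, 45 degree walls, 20 mm wide at the mouth, mouth at z=38 mm; off by the same offset as the cone.
- nominal_pad (a point): Likewise the right foot's place, x=-32, y=-48, z=31 mm of the mount, were the cross-slide centred: centre of the top of a round flat pad of 28 mm diameter; off by the same offset.
- jar: Bystander: closed jar, 44 mm diameter, 55 mm high.
- spool: Bystander: wooden spool, 40 mm diameter, 42 mm high.
- collet: Bystander: brass ring, 32 mm outside diameter, 18 mm high.
- hammer: Bystander: hammer lying on the bench.
- graver: Bystander: screwdriver-like hand tool lying on the bench.
Mind the look-alikes: they are no part of the job. What is shaped like the stage but black or turquoise is not meant.

How it is judged:
On the way, in this order (a step that is already met when the one before it is completed fails the run):
1. the stage top is lifted clear of the bench (height (world z) of stage above 0.05 m), for 0.1 s.
2. with all three feet home, the stage top is bedded in: it bears on the mount with more than 11 N (its own weight of about 5 N included) for 0.5 s (z of foot_nose in the frame of mount between 0.0275 and 0.0325 m and z of foot_left in the frame of mount between 0.0275 and 0.0325 m and z of foot_right in the frame of mount between 0.0275 and 0.0325 m and horizontal distance between stage and mount below 0.014 m and angle between the x axis of stage and the x axis of mount, either way round below 0.1 rad and x of foot_nose in the frame of mount above 0.02 m and contact force between stage and mount above 11 N), for 0.5 s.
At the end, for the whole second after the job is handed in: The stage top stands released and at rest on the mount with the nose foot to the cone's side, each foot point 27.5 to 32.5 mm above the mount's origin (31 mm is home), its origin within 14 mm of the mount's horizontally (the cross-slide offset included) and its x axis within 0.1 rad of the mount's (z of foot_nose in the frame of mount between 0.0275 and 0.0325 m and z of foot_left in the frame of mount between 0.0275 and 0.0325 m and z of foot_right in the frame of mount between 0.0275 and 0.0325 m and horizontal distance between stage and mount below 0.014 m and angle between the x axis of stage and the x axis of mount, either way round below 0.1 rad and x of foot_nose in the frame of mount above 0.02 m and linear speed of stage below 0.01 m/s and angular speed of stage below 0.05 rad/s); the robot touches nothing.
It fails at once if the stage top bears on the mount with more than 35 N (contact force between stage and mount above 35 N).
It fails at once if the stage top is tipped by more than 0.35 rad (angle between stage's own z axis and vertical above 0.35 rad).
It fails at once if a bystander is moved by more than 20 mm (distance of any of jar, spool, collet, hammer, graver from where it was at the start of the episode above 0.02 m).
It also fails if it takes over 64 s, if anything falls off the work surface, if the arm or the gripper's body presses on something with over 40 N, if the wrist force passes 120 N, or if a joint passes its speed limit or range.

### The arm

A 6-joint arm with a two-finger parallel gripper is mounted at the origin on the work surface. World frame = base frame: x ahead of the robot, y to its left, z up, the work surface at z = 0. Lengths are in m, angles in rad, forces in N, time in s.
With the tool pointing down it reaches from about 0.35 to 0.975 m from the base axis. Payload 4.9 kg.
Tool frame: the origin (TCP) lies on the centre line of the jaws, within the pads' length; the fingertips stand manip.tip_reach ahead of it and the grasp point (between the pads) is the TCP (manip.tip_reach is the distance from the TCP to the fingertips, in m); z points along the fingers, y is the line along which they close (so a half turn about z gives the same grasp; the last joint's range is limited). The gripper opens to 85 mm and grips with 20 to 120 N. Pads are 22 mm wide; open, the fingers measure 114 mm over their backs; the gripper's body (76 mm by 85 mm) begins 54 mm behind the grasp point. The pads swing forward as they close: fully open they stand 13 mm farther back than shut.
Start: joints at [-1.336, 0.053, 1.613, -0, 1.476, -0.119], TCP at [0.217, -0.586, 0.25] pointing down, gripper open.
Joint ranges: [-3.01, 3.01], [-1.01, 2.22], [0.06, 2.58], [-1.02, 4.17], [0.09, 2.62], [-3.14, 3.14]. Speed limits (rad/s): [2.57, 2.57, 3.14, 3.14, 3.14, 3.14].

### API

Orientations are given as a unit quaternion [w, x, y, z].
In Python, from plant import manip gives the robot as it stands. The module is installed in compiled form; this text tells all that it offers.
- The arm moves only by the tool move_arm, never from a script. Its argument "rows" is a list of rows, each a list of 7 numbers: the shift along the tool's x, y, z in cm, then the turn, a rotation vector about the tool's x, y, z in degrees, then the opening, from -1 (shut) to 1 (fully open). In form: [[tx, ty, tz, ax, ay, az, jaw], ...]. A call has 1 to 20 rows; each row shifts and turns the commanded pose from where the row before left it, along the tool's axes as they then stand; what a row does not reach is not made up. A row lasts 1/12 s, in which the tool goes at most 41.7 mm and 7.16 degrees, less where a joint would pass 70% of its speed; a pose out of reach is approached as far as the arm can. A call is refused whole if a number of a shift passes 4.17 or a number of a turn 7.16, either way. A call with a gripper value outside its range is refused whole. The fingers move at their own pace and stop on an object; the grip force is fixed at half the most. Time passes only in rows, so rows that do not move let the fingers close. It gives the time, the measured TCP pose, the force, the opening and the grip force at its end, in the units of the state.
- manip.state(): the state, without advancing time (a new reading comes with each control period).
- manip.grab_frame(name): name is "side" or "top" or "wrist"; returns a dict with "img" (480x640x3 uint8, blue, green, red), "mtx" (3x3 intrinsics, pixels), "k1" (the pictures are not rectified: a ray, as slopes to the right and down, at radius r is drawn at 1 + k1 r^2 times it, then the intrinsics apply), "R" (3x3) and "t" (3): a world point X has camera coordinates R X + t. Camera axes: x right, y down, z forward; pixel columns grow to the right and rows downward; lengths in m; the calibration is good to about 2 mm. A picture is of the moment at which its call begins. There is no depth.
- manip.job_done(): hands the job in; it is judged then, once.
The state is a dict: "time": time; "joint_pos": joint angles; "joint_vel": joint speeds; "joint_efforts": joint torques, N m; "tool_pos": TCP position; "tool_rot": TCP orientation; "contact_force": force on the tool from outside, world axes, zero at the start; "ft_torque": the same for the moment, N m; "gripper_width": opening from 0.0 (shut) to 1.0 (fully open); "grasp_force": force on a finger pad.
Only numpy, scipy, OpenCV 4.12 (cv2) and the standard library are available. Lean on these libraries where they do the work, as an engineer would, in place of code of your own. Each camera call takes 0.05 s, during which the arm holds its last target. There are 200 camera calls.

## Working session

There is one attempt and no reset: what is moved stays moved. The work goes in short steps, Python scripts to look and compute and a tool call to move; the robot and the scene stay as the last step left them, time stands still between calls to the robot, and variables do not carry over. Pictures are saved under pics/ and viewed, at most 10 in all, crops included, and the job is handed in when it is done.

Besides the shell and the picture viewer there is one more tool, called after "Emit:" as name(argument=value, ...), one argument or row to a line, values as JSON. move_arm: Moves the arm, as the interface text tells. Its arguments: {"type":"object","properties":{"rows":{"type":"array","items":{"type":"array","items":{"type":"number"}}}},"required":["rows"]}

```bash
mkdir -p pics
python3 - <<'E'
from plant import manip
import cv2, numpy as np, pickle
s=manip.state(); print({k:np.round(v,3) for k,v in s.items()}, manip.tip_reach)
f={n:manip.grab_frame(n) for n in ("side","top","wrist")}
pickle.dump(f,open('f0.pkl','wb'))
for n in f: cv2.imwrite(f'pics/{n}0.png',f[n]["img"]); print(n,f[n]["k1"],f[n]["mtx"].round(1).tolist(),(-f[n]["R"].T@f[n]["t"]).round(3))
E
```

```text
{'time': np.float64(0.0), 'joint_pos': array([-1.336,  0.053,  1.614,  0.   ,  1.476, -0.119]), 'joint_vel': array([ 0.   ,  0.   ,  0.   , -0.   , -0.001, -0.   ]), 'joint_efforts': array([ 1.0000e-03, -3.9368e+01, -3.7018e+01, -0.0000e+00,  7.0000e-03,
        0.0000e+00]), 'tool_pos': array([ 0.216, -0.586,  0.249]), 'tool_rot': array([-0.001,  0.984,  0.176, -0.   ]), 'contact_force': array([ 0.183, -0.123,  0.589]), 'ft_torque': array([ 0.049, -0.018, -0.008]), 'grasp_force': np.float64(0.0), 'gripper_width': np.float64(1.001)} 0.019
side -0.017903702392015896 [[560.4, 0.0, 324.6], [0.0, 560.4, 236.7], [0.0, 0.0, 1.0]] [0.219 1.36  0.928]
top -0.02807241885204861 [[480.7, 0.0, 310.7], [0.0, 480.7, 230.2], [0.0, 0.0, 1.0]] [0.254 0.083 1.253]
wrist 0.02516319008982392 [[429.1, 0.0, 327.4], [0.0, 429.1, 251.1], [0.0, 0.0, 1.0]] [ 0.278 -0.563  0.372]
```

View pics/top0.png

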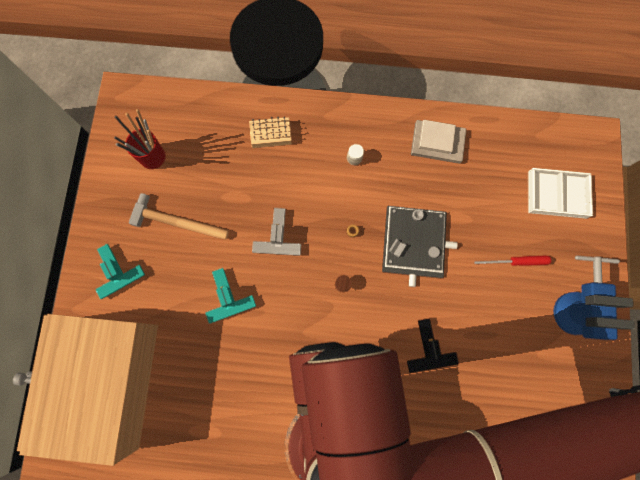

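View pics/side0.png

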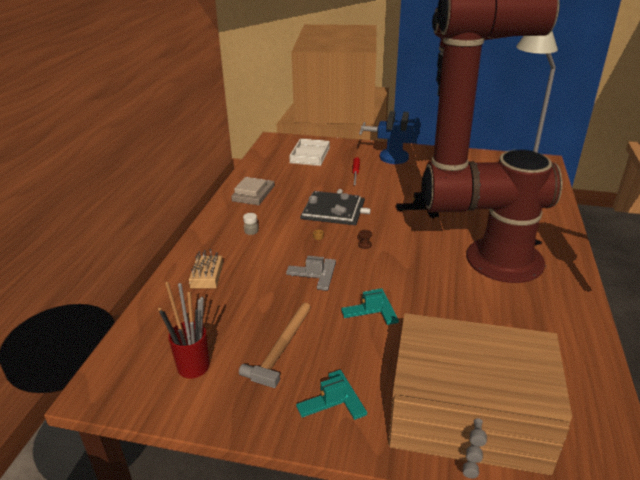

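The top view shows four T shapes. The grey one is at (278,235), the turquoise ones at (120,272) and (231,297), and the black one at (432,350). Only the grey one fits, because it is steel and neither black nor turquoise. The mount is at (416,240) with its cone at about (418,214), so the nose points up in the picture for both. I'll confirm this in an enlarged crop.

```bash
cat > h.py <<'E'
import numpy as np, cv2
def ray(f,u,v):
    k=f["k1"]; d=cv2.undistortPoints(np.array([[[u,v]]],float),f["mtx"],np.array([k,0,0,0,0.]))[0,0]
    return -f["R"].T@f["t"], f["R"].T@np.array([d[0],d[1],1])
def onz(f,u,v,z):
    c,d=ray(f,u,v); return c+d*(z-c[2])/d[2]
def proj(f,X):
    return cv2.projectPoints(np.array(X,float).reshape(-1,3),cv2.Rodrigues(f["R"])[0],f["t"],f["mtx"],np.array([f["k1"],0,0,0,0.]))[0][:,0]
E
python3 - <<'E'
import pickle,cv2,numpy as np
from h import *
f=pickle.load(open('f0.pkl','rb'));t=f["top"]["img"]
a=cv2.resize(t[195:270,235:315],None,fx=5,fy=5,interpolation=cv2.INTER_CUBIC)
b=cv2.resize(t[195:295,375:465],None,fx=4,fy=4,interpolation=cv2.INTER_CUBIC)
im=np.zeros((400,760,3),np.uint8); im[:375,:400]=a; im[:400,400:760]=b
cv2.imwrite('pics/crop.png',im)
for p in [(278,235),(416,240),(418,214),(398,248),(434,252)]: print(p,onz(f["top"],*p,.02).round(3))
E
```

```text
(278, 235) [0.506 0.185 0.02 ]
(416, 240) [ 0.528 -0.176  0.02 ]
(418, 214) [ 0.599 -0.178  0.02 ]
(398, 248) [ 0.502 -0.13   0.02 ]
(434, 252) [ 0.501 -0.225  0.02 ]
```

View pics/crop.png

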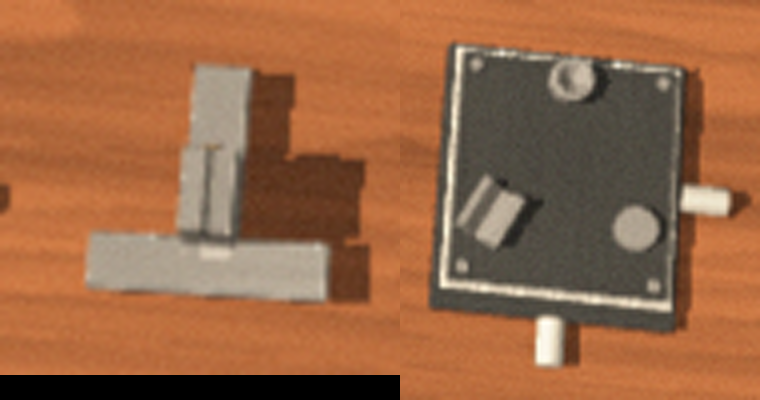

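The crop confirms it: the grey T is the stage, with its block at about (208,190) and nose up. The mount's cone is at (574,80), groove at (492,212) and pad at (636,228).

Run:
```python
import pickle
from h import *
f=pickle.load(open('f0.pkl','rb'));T=f["top"]
def A(x,y,z): return onz(T,(x+.5)/5-.5+235,(y+.5)/5-.5+195,z)
def B(x,y,z): return onz(T,(x-400+.5)/4-.5+375,(y+.5)/4-.5+195,z)
c=np.array([A(*p,.022) for p in [(88,233),(327,243),(325,300),(85,287),(195,65),(252,68)]])
print(c.round(4))
def fit(model,pts):
    m=np.array(model);P=np.array(pts)[:,:2];mc=m.mean(0);pc=P.mean(0)
    H=(m-mc).T@(P-pc);a=np.arctan2(H[0,1]-H[1,0],H[0,0]+H[1,1]);R=np.array([[np.cos(a),-np.sin(a)],[np.sin(a),np.cos(a)]])
    t=pc-R@mc; return t.round(4),round(np.degrees(a),2),((m@R.T+t-P)*1e3).round(1).tolist()
print(fit([(-17,63),(-17,-63),(-47,-63),(-47,63),(76,15),(76,-15)]@np.eye(2)/1e3,c))
# mount feet: seats
print('deck',fit(np.array([(62,0),(-32,48),(-32,-48)])/1e3,[B(573,82,.038),B(492,210,.036),B(636,228,.031)]))
# foot plate corners
print('plate deckmarks',[B(*p,.024).round(4) for p in [(477,64),(664,83),(653,286),(461,266)]])
print('foot corners',[B(*p,.012).round(4) for p in [(431,308),(672,331)]])
s=[.217,-.586]; print(f["wrist"]["R"].round(3))
```

```text
[[0.4831 0.2501 0.022 ]
 [0.4898 0.1255 0.022 ]
 [0.4598 0.1235 0.022 ]
 [0.4546 0.2482 0.022 ]
 [0.5787 0.2047 0.022 ]
 [0.5799 0.1744 0.022 ]]
(array([0.5037, 0.1876]), np.float64(2.16), [[1.2, -0.2], [-0.8, -1.5], [-0.7, -0.6], [-0.3, 0.6], [0.4, 0.7], [0.2, 1.0]])
deck (array([ 0.531 , -0.1739]), np.float64(-0.67), [[2.3, -0.4], [-1.5, 0.9], [-0.8, -0.5]])
plate deckmarks [array([ 0.6007, -0.1131,  0.024 ]), array([ 0.5998, -0.2374,  0.024 ]), array([ 0.4637, -0.2353,  0.024 ]), array([ 0.4649, -0.1106,  0.024 ])]
foot corners [array([ 0.4375, -0.0947,  0.012 ]), array([ 0.4374, -0.2519,  0.012 ])]
[[ 0.347 -0.938 -0.002]
 [-0.905 -0.335  0.263]
 [-0.248 -0.09  -0.965]]
```

Emit:
move_arm(
  rows=[
    [0,0,0,0,0,5.3,1],
    [0,0,0,0,0,5.3,1],
    [0,0,0,0,0,5.3,1],
    [0,0,0,0,0,5.3,1],
    [2.2,-2.97,0,0,0,0,1],
    [2.2,-2.97,0,0,0,0,1],
    [2.2,-2.97,0,0,0,0,1],
    [2.2,-2.97,0,0,0,0,1],
    [2.2,-2.97,0,0,0,0,1],
    [2.2,-2.97,0,0,0,0,1],
    [2.2,-2.97,0,0,0,0,1],
    [2.2,-2.97,0,0,0,0,1],
    [2.2,-2.97,0,0,0,0,1],
    [2.2,-2.97,0,0,0,0,1],
    [2.2,-2.97,0,0,0,0,1],
    [2.2,-2.97,0,0,0,0,1],
    [2.2,-2.97,0,0,0,0,1],
    [2.2,-2.97,0,0,0,0,1],
    [0,0,0,0,0,0,1],
    [0,0,0,0,0,0,1],
  ],
)

```text
time: 1.82
tool_pos: [0.5318, -0.1739, 0.2498]
tool_rot: [-0.0, 1.0, -0.006, -0.0]
contact_force: [0.4, 1.1, 0.7]
gripper_width: 1.002
grasp_force: 0.0
```

```bash
cat >> h.py <<'E'
def st():
    from plant import manip
    s=manip.state(); w,x,y,z=s["tool_rot"]
    from scipy.spatial.transform import Rotation as Ro
    R=Ro.from_quat([x,y,z,w]).as_matrix()
    print('t',round(float(s["time"]),2),'p',s["tool_pos"].round(4),'yaw',round(np.degrees(np.arctan2(R[1,0],R[0,0])),2),'zax',R[:,2].round(4),'F',s["contact_force"].round(2),'M',s["ft_torque"].round(2),'w',round(float(s["gripper_width"]),3),'g',round(float(s["grasp_force"]),1))
    return s,R
E
python3 - <<'E'
from h import *; from plant import manip; import pickle
s,R=st(); f=manip.grab_frame("wrist"); pickle.dump((s,f),open('wm.pkl','wb')); cv2.imwrite('pics/wm.png',f["img"])
print((-f["R"].T@f["t"]).round(4)); print(proj(f,[[.531+.062,-.174,.031],[.5,-.126,.031],[.5,-.222,.031]]).round(0))
E
```

```text
t 1.82 p [ 0.5318 -0.1739  0.2498] yaw -0.73 zax [-1.e-03  1.e-04 -1.e+00] F [0.36 1.11 0.72] M [-0.01  0.03 -0.02] w 1.002 g 0.0
[ 0.5979 -0.1752  0.3729]
[[326. 140.]
 [269. 257.]
 [385. 255.]]
```

View pics/wm.png

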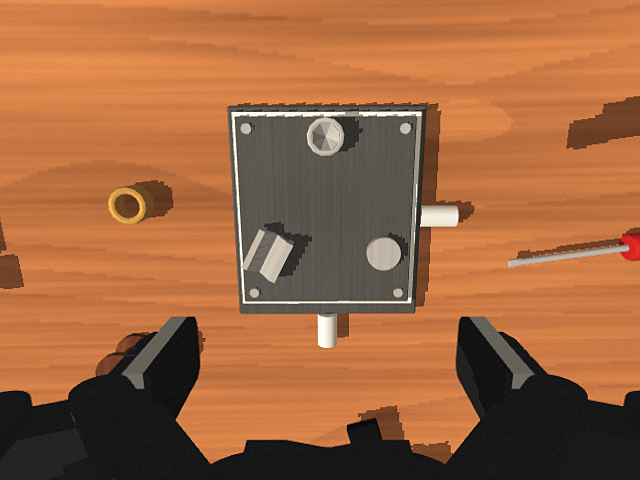

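The view shows the deck. The cone is at about (325,136), the groove at (268,256) and the pad at (384,254). The collet is at (129,205) and the spool at about (125,355), clear of the route.

Run:
```python
import pickle
from h import *
s,f=pickle.load(open('wm.pkl','rb'))
g=cv2.cvtColor(f["img"],cv2.COLOR_BGR2HSV); m=((g[...,2]>115)&(g[...,1]<60)).astype(np.uint8); m=cv2.morphologyEx(m,cv2.MORPH_OPEN,np.ones((5,5)))
m[:, :243]=0; m[:,:][:100]=0
P={}
for c in cv2.findContours(m,0,2)[0]:
    if cv2.contourArea(c)>250: 
        (x,y),r=cv2.minEnclosingCircle(c); M=cv2.moments(c); print(round(x,1),round(y,1),round(r,1),cv2.contourArea(c),round(M['m10']/M['m00'],1),round(M['m01']/M['m00'],1), cv2.minAreaRect(c))
def fit(model,pts):
    m=np.array(model);P=np.array(pts)[:,:2];mc=m.mean(0);pc=P.mean(0)
    H=(m-mc).T@(P-pc);a=np.arctan2(H[0,1]-H[1,0],H[0,0]+H[1,1]);R=np.array([[np.cos(a),-np.sin(a)],[np.sin(a),np.cos(a)]])
    t=pc-R@mc; return t.round(4),round(np.degrees(a),2),((m@R.T+t-P)*1e3).round(1).tolist()
pts=[onz(f,325,136,.038),onz(f,268.5,256,.038),onz(f,383.5,253.7,.031)]
print(np.round(pts,4),fit(np.array([(62,0),(-32,48),(-32,-48)])/1e3,pts))
print('foot',[onz(f,*p,.012).round(4) for p in [(229,107),(426,107),(415,313),(240,312)]])
print(fit(np.array([(90,80),(90,-80),(-90,-80),(-90,80)])/1e3,[onz(f,*p,.012) for p in [(229,107),(426,107),(415,313),(240,312)]]))
print('screws',fit(np.array([(1,1),(1,-1),(-1,-1),(-1,1)])*[.068,.062],[onz(f,*p,.024) for p in [(246,128.5),(405.5,128.5),(398,293),(254,293)]]))
```

```text
327.9 329.9 17.9 572.0 327.0 330.1 ((327.0, 330.5), (33.0, 18.0), 90.0)
568.0 255.5 59.8 556.5 567.0 255.4 ((567.9923095703125, 255.43789672851562), (6.4536542892456055, 119.45039367675781), 82.80652618408203)
382.9 253.1 17.4 870.5 383.0 253.5 ((383.0, 254.0), (32.0, 34.0), 90.0)
274.5 259.0 22.7 752.5 275.3 258.9 ((275.10003662109375, 259.3000183105469), (19.230182647705078, 44.274147033691406), 26.56505012512207)
438.0 216.0 20.6 689.5 438.6 215.7 ((438.5, 216.0), (20.0, 37.0), 90.0)
325.0 133.5 22.1 1108.5 325.0 135.5 ((324.8028259277344, 135.97634887695312), (38.69809341430664, 37.79944610595703), 51.8427734375)
390.5 113.5 30.6 269.0 390.4 113.2 ((390.5, 113.5), (5.0, 61.0), 90.0)
[[ 0.5959 -0.1736  0.038 ]
 [ 0.5025 -0.1264  0.038 ]
 [ 0.5014 -0.2207  0.031 ]] (array([ 0.534 , -0.1736]), np.float64(-0.32), [[0.0, -0.3], [-0.3, 1.1], [0.3, -0.7]])
foot [array([ 0.6188, -0.0974,  0.012 ]), array([ 0.6169, -0.2541,  0.012 ]), array([ 0.4398, -0.253 ,  0.012 ]), array([ 0.4427, -0.0944,  0.012 ])]
(array([ 0.5296, -0.1747]), np.float64(-0.77), [[1.8, 1.5], [1.6, -1.8], [-1.3, -0.5], [-2.1, 0.8]])
screws (array([ 0.533 , -0.1734]), np.float64(-0.68), [[-0.4, -0.2], [-0.4, 0.2], [0.4, 0.3], [0.3, -0.3]])
```

Emit:
move_arm(
  rows=[
    [-0.15,-3.0,0,0,0,0,1],
    [-0.15,-3.0,0,0,0,0,1],
    [-0.15,-3.0,0,0,0,0,1],
    [-0.15,-3.0,0,0,0,0,1],
    [-0.15,-3.0,0,0,0,0,1],
    [-0.15,-3.0,0,0,0,0,1],
    [-0.15,-3.0,0,0,0,0,1],
    [-0.15,-3.0,0,0,0,0,1],
    [-0.15,-3.0,0,0,0,0,1],
    [-0.15,-3.0,0,0,0,0,1],
    [-0.15,-3.0,0,0,0,0,1],
    [-0.15,-3.0,0,0,0,0,1],
    [0,0,0,0,0,0,1],
  ],
)

```text
time: 2.95
tool_pos: [0.5186, 0.187, 0.2502]
tool_rot: [-0.001, 1.0, -0.007, -0.0]
contact_force: [1.0, -1.1, 0.1]
gripper_width: 1.0
grasp_force: 0.0
```

Run:
```python
from h import *; from plant import manip; import pickle
s,R=st(); f=manip.grab_frame("wrist"); pickle.dump((s,f),open('ws.pkl','wb')); cv2.imwrite('pics/ws.png',f["img"])
```

```text
t 2.95 p [0.5186 0.187  0.2502] yaw -0.8 zax [-4.0e-04  1.6e-03 -1.0e+00] F [ 0.98 -1.09  0.15] M [0.01 0.06 0.01] w 1.0 g 0.0
```

View pics/ws.png

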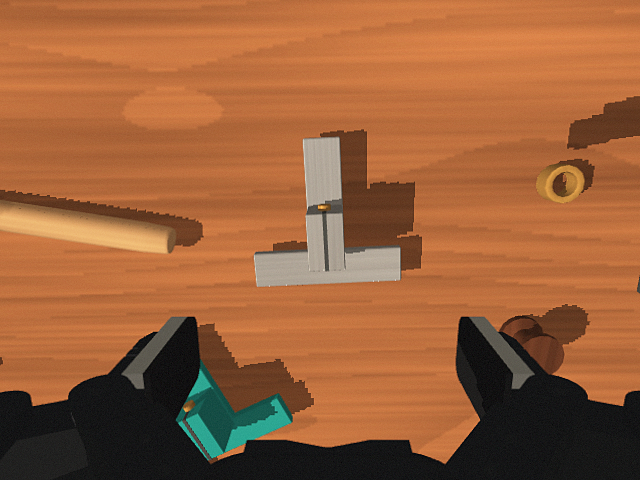

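The wrist view shows the grey T with its block top spanning about (306..345, 212..271), stem end at (322,138) and crossbar ends at (255,270) and (400,263). The route down to it is clear.

Run:
```python
import pickle
from h import *
s,f=pickle.load(open('ws.pkl','rb'))
def fit(model,pts):
    m=np.array(model)/1e3;P=np.array(pts)[:,:2];mc=m.mean(0);pc=P.mean(0)
    H=(m-mc).T@(P-pc);a=np.arctan2(H[0,1]-H[1,0],H[0,0]+H[1,1]);R=np.array([[np.cos(a),-np.sin(a)],[np.sin(a),np.cos(a)]])
    t=pc-R@mc; return t.round(4),round(np.degrees(a),2),((m@R.T+t-P)*1e3).round(1).tolist()
print(fit([(76,15),(76,-15),(-17,63),(-17,-63),(-47,-63),(-47,63)],[onz(f,*p,.022) for p in [(303,139),(340,138),(254,252.5),(399.5,247),(400.5,279),(256,286.5)]]))
print(fit([(22,14),(22,-14),(-22,-14),(-22,14)],[onz(f,*p,.062) for p in [(306,213.5),(343,212.5),(345.5,270),(308,271)]]))
```

```text
(array([0.5063, 0.1883]), np.float64(1.82), [[1.0, 0.5], [1.6, -0.2], [-0.9, 1.3], [-0.1, -1.3], [-1.5, -0.5], [-0.2, 0.3]])
(array([0.5064, 0.1882]), np.float64(1.2), [[-0.3, 0.3], [-0.1, -0.5], [0.3, 0.3], [0.1, -0.2]])
```

Emit:
move_arm(
  rows=[
    [0,0,0,0,0,-2.4,1],
    [-1.22,-0.16,1,0,0,0,1],
    [0,0,2,0,0,0,1],
    [0,0,2,0,0,0,1],
    [0,0,2.5,0,0,0,1],
    [0,0,2.5,0,0,0,1],
    [0,0,2.5,0,0,0,1],
    [0,0,2.5,0,0,0,1],
    [0,0,2,0,0,0,1],
    [0,0,1.5,0,0,0,1],
    [0,0,1,0,0,0,1],
    [0,0,0.5,0,0,0,1],
    [0,0,0.2,0,0,0,1],
    [0,0,0,0,0,0,1],
    [0,0,0,0,0,0,1],
  ],
)

```text
time: 4.25
tool_pos: [0.5078, 0.1859, 0.0495]
tool_rot: [-0.0, 1.0, 0.013, 0.001]
contact_force: [-0.1, -0.1, -0.1]
gripper_width: 1.0
grasp_force: 0.0
```

```bash
python3 -c "
from h import *;st()"
```

```text
t 4.25 p [0.5078 0.1859 0.0495] yaw 1.45 zax [ 1.9e-03  3.0e-04 -1.0e+00] F [-0.15 -0.07 -0.1 ] M [-0.01  0.02 -0.03] w 1.0 g 0.0
```

Emit:
move_arm(
  rows=[
    [-0.15,-0.24,0.2,0,0,0,1],
    [0,0,0,0,0,0,0.3],
    [0,0,0,0,0,0,0],
    [0,0,0,0,0,0,-0.2],
    [0,0,0,0,0,0,-0.3],
    [0,0,0,0,0,0,-1],
    [0,0,0,0,0,0,-1],
    [0,0,0,0,0,0,-1],
    [0,0,0,0,0,0,-1],
    [0,0,0,0,0,0,-1],
    [0,0,0,0,0,0,-1],
  ],
)

```text
time: 5.17
tool_pos: [0.5057, 0.1887, 0.0467]
tool_rot: [-0.0, 1.0, 0.013, 0.0]
contact_force: [-0.4, 2.1, 2.0]
gripper_width: 0.323
grasp_force: 60.3
```

```bash
python3 -c "
from h import *;st()"
```

```text
t 5.17 p [0.5057 0.1887 0.0467] yaw 1.46 zax [ 9.e-04  8.e-04 -1.e+00] F [-0.37  2.08  2.04] M [ 0.47 -0.07  0.01] w 0.323 g 60.3
```

Emit:
move_arm(
  rows=[
    [0,0,-0.2,0,0,0,-1],
    [0,0,-0.5,0,0,0,-1],
    [0,0,-1,0,0,0,-1],
    [0,0,-1.5,0,0,0,-1],
    [0,0,-1.5,0,0,0,-1],
    [0,0,-1.5,0,0,0,-1],
    [0,0,-1.5,0,0,0,-1],
    [0,0,-1.3,0,0,0,-1],
    [0,0,-1.0,0,0,0,-1],
    [0,0,0,0,0,2.2,-1],
    [0,0,0,0,0,0,-1],
    [0,0,0,0,0,0,-1],
  ],
)

```text
time: 6.17
tool_pos: [0.5048, 0.1882, 0.146]
tool_rot: [0.0, 1.0, -0.006, -0.0]
contact_force: [-1.0, 0.6, -5.4]
gripper_width: 0.318
grasp_force: 59.7
```

```bash
python3 -c "
from h import *;from plant import manip;import pickle
s,R=st();f=manip.grab_frame('wrist');pickle.dump((s,f),open('wg.pkl','wb'));cv2.imwrite('pics/wg.png',f['img'])"
```

```text
t 6.17 p [0.5048 0.1882 0.146 ] yaw -0.68 zax [-1.e-03 -4.e-04 -1.e+00] F [-0.96  0.59 -5.36] M [-0.02  0.03  0.01] w 0.318 g 59.7
```

View pics/wg.png

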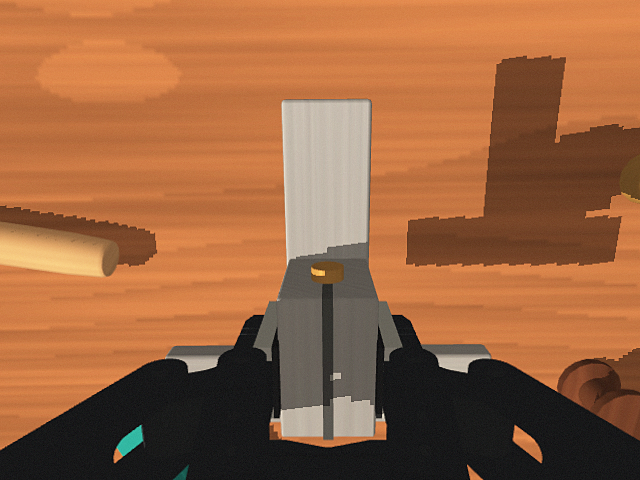

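The stage is held straight: stem end at (282..371, 100), block centred between the pads.

```bash
python3 -c "
from h import *;import pickle
s,f=pickle.load(open('wg.pkl','rb'));p=s['tool_pos']
for q in [(282.5,100.5,.0993+.022),(371,100.5,.0993+.022),(283,298,.1613),(379.5,297,.1613),(280,437,.1613),(376,438,.1613)]: print(((onz(f,*q)-p)*1e3).round(1))"
```

```text
[ 76.5  13.2 -24.7]
[ 76.2 -15.6 -24.7]
[23.6 11.1 15.3]
[ 23.6 -14.8  15.3]
[-20.   13.6  15.3]
[-20.6 -14.6  15.3]
```

Emit:
move_arm(
  rows=[
    [0.2,3.0,0,0,0,0,-1],
    [0.2,3.0,0,0,0,0,-1],
    [0.2,3.0,0,0,0,0,-1],
    [0.2,3.0,0,0,0,0,-1],
    [0.2,3.0,0,0,0,0,-1],
    [0.2,3.0,0,0,0,0,-1],
    [0.2,3.0,0,0,0,0,-1],
    [0.2,3.0,0,0,0,0,-1],
    [0.2,3.0,0,0,0,0,-1],
    [0.2,3.0,0,0,0,0,-1],
    [0.2,3.0,0,0,0,0,-1],
    [0.2,3.0,0,0,0,0,-1],
    [0,0,0,0,0,0,-1],
    [0,0,0,0,0,0,-1],
    [0,0,0,0,0,0,-1],
  ],
)

```text
time: 7.47
tool_pos: [0.5241, -0.1715, 0.1454]
tool_rot: [-0.001, 1.0, -0.006, -0.001]
contact_force: [0.3, 0.3, -5.1]
gripper_width: 0.319
grasp_force: 61.3
```

```bash
python3 -c "
from h import *;st()"
```

```text
t 7.47 p [ 0.5241 -0.1715  0.1454] yaw -0.74 zax [-0.0017  0.0013 -1.    ] F [ 0.34  0.26 -5.14] M [ 0.02 -0.03  0.01] w 0.319 g 61.3
```

Emit:
move_arm(
  rows=[
    [0.86,0.16,0.5,0,0,0,-1],
    [0,0,1,0,0,0,-1],
    [0,0,1,0,0,0,-1],
    [0,0,1,0,0,0,-1],
    [0,0,1,0,0,0,-1],
    [0,0,0.5,0,0,0,-1],
    [0,0,0.3,0,0,0,-1],
    [0,0,0,0,0,0,-1],
    [0,0,0,0,0,0,-1],
    [0,0,0,0,0,0,-1],
  ],
)

```text
time: 8.3
tool_pos: [0.5338, -0.1739, 0.0941]
tool_rot: [0.0, 1.0, -0.006, 0.001]
contact_force: [0.2, -1.1, -5.3]
gripper_width: 0.319
grasp_force: 61.3
```

```bash
python3 -c "
from h import *;from plant import manip;import pickle
s,R=st();f=manip.grab_frame('wrist');pickle.dump((s,f),open('wd.pkl','wb'));cv2.imwrite('pics/wd.png',f['img'][60:480])"
```

```text
t 8.3 p [ 0.5338 -0.1739  0.0941] yaw -0.73 zax [ 1.3e-03 -6.0e-04 -1.0e+00] F [ 0.15 -1.11 -5.31] M [-0.01  0.    0.03] w 0.319 g 61.3
```

View pics/wd.png

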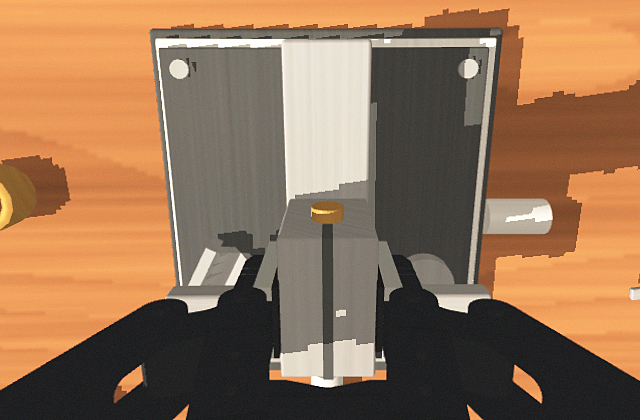

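The stage is over the deck with the stem central. The deck screws are at (179,128) and (468,128) in full-frame pixels, so I'll compare the two centres.

```bash
python3 -c "
from h import *;import pickle
s,f=pickle.load(open('wd.pkl','rb'));p=s['tool_pos']
for q in [(179,128.5,.024),(468,128.5,.024),(282.5,100.5,.0694),(371.5,100.5,.0694)]: print(((onz(f,*q)-p)*1e3).round(1))
s,f=pickle.load(open('wm.pkl','rb'))
a=onz(f,246,128.5,.024);b=onz(f,405.5,128.5,.024);print(a,b,((a+b)/2).round(4), onz(f,325,136,.038))"
```

```text
[ 68.9  62.5 -70.1]
[ 67.4 -62.1 -70.1]
[ 76.6  13.1 -24.7]
[ 76.2 -15.8 -24.7]
[ 0.60214792 -0.11197807  0.024     ] [ 0.60065739 -0.23636672  0.024     ] [ 0.6014 -0.1742  0.024 ] [ 0.59593666 -0.17356848  0.038     ]
```

Emit:
move_arm(
  rows=[
    [-0.03,-0.12,0,0,0,0,-1],
    [0,0,0.3,0,0,0,-1],
    [0,0,0.3,0,0,0,-1],
    [0,0,0.2,0,0,0,-1],
    [0,0,0.1,0,0,0,-1],
    [0,0,0.1,0,0,0,-1],
    [0,0,0.05,0,0,0,-1],
    [0,0,0.05,0,0,0,-1],
    [0,0,0,0,0,0,-1],
    [0,0,0,0,0,0,-1],
  ],
)

```text
time: 9.18
tool_pos: [0.533, -0.1724, 0.0823]
tool_rot: [0.0, 1.0, -0.006, 0.0]
contact_force: [-0.3, 0.1, -4.0]
gripper_width: 0.32
grasp_force: 61.3
```

```bash
python3 -c "
from h import *;st()"
```

```text
t 9.18 p [ 0.533  -0.1724  0.0823] yaw -0.73 zax [ 0. -0. -1.] F [-0.29  0.14 -4.05] M [-0.    0.03  0.01] w 0.32 g 61.3
```

Emit:
move_arm(
  rows=[
    [0,0,0.05,0,0,0,-1],
    [0,0,0.05,0,0,0,-1],
    [0,0,0,0,0,0,-1],
    [0,0,0,0,0,0,-1],
  ],
)

```text
time: 9.52
tool_pos: [0.533, -0.1724, 0.0813]
tool_rot: [-0.0, 1.0, -0.006, -0.0]
contact_force: [-1.1, -1.2, -4.0]
gripper_width: 0.319
grasp_force: 61.3
```

```bash
python3 -c "
from h import *;st()"
```

```text
t 9.52 p [ 0.533  -0.1724  0.0813] yaw -0.73 zax [-0.  0. -1.] F [-1.07 -1.17 -3.98] M [-0.08 -0.01 -0.01] w 0.319 g 61.3
```

Emit:
move_arm(
  rows=[
    [0,0,0.05,0,0,0,-1],
    [0,0,0.05,0,0,0,-1],
    [0,0,0,0,0,0,-1],
    [0,0,0,0,0,0,-1],
  ],
)

```text
time: 9.85
tool_pos: [0.533, -0.1724, 0.0802]
tool_rot: [-0.0, 1.0, -0.006, -0.0]
contact_force: [-0.2, 0.2, -4.2]
gripper_width: 0.319
grasp_force: 61.3
```

```bash
python3 -c "
from h import *;st()"
```

```text
t 9.85 p [ 0.533  -0.1724  0.0802] yaw -0.73 zax [-1.e-04  1.e-04 -1.e+00] F [-0.17  0.15 -4.17] M [-0.04 -0.01 -0.01] w 0.319 g 61.3
```

Emit:
move_arm(
  rows=[
    [0,0,0.05,0,0,0,-1],
    [0,0,0,0,0,0,-1],
    [0,0,0,0,0,0,-1],
  ],
)

```text
time: 10.1
tool_pos: [0.5329, -0.1724, 0.0798]
tool_rot: [-0.0, 1.0, -0.006, -0.0]
contact_force: [0.0, 0.5, -4.3]
gripper_width: 0.319
grasp_force: 61.3
```

```bash
python3 -c "
from h import *;st()"
```

```text
t 10.1 p [ 0.5329 -0.1724  0.0798] yaw -0.73 zax [-1.e-04  0.e+00 -1.e+00] F [ 0.04  0.53 -4.26] M [0.01 0.01 0.  ] w 0.319 g 61.3
```

Emit:
move_arm(
  rows=[
    [0,0,0.05,0,0,0,-1],
    [0,0,0,0,0,0,-1],
    [0,0,0,0,0,0,-1],
  ],
)

```text
time: 10.35
tool_pos: [0.5329, -0.1724, 0.0793]
tool_rot: [-0.0, 1.0, -0.006, -0.0]
contact_force: [0.7, 0.6, -4.5]
gripper_width: 0.318
grasp_force: 61.3
```

```bash
python3 -c "
from h import *;st()"
```

```text
t 10.35 p [ 0.5329 -0.1724  0.0793] yaw -0.73 zax [-1.e-04  1.e-04 -1.e+00] F [ 0.68  0.57 -4.45] M [ 0.03 -0.06  0.05] w 0.318 g 61.3
```

Emit:
move_arm(
  rows=[
    [0,0,0.04,0,0,0,-1],
    [0,0,0,0,0,0,-1],
    [0,0,0,0,0,0,-1],
  ],
)

```text
time: 10.6
tool_pos: [0.533, -0.1724, 0.0789]
tool_rot: [-0.0, 1.0, -0.006, -0.0]
contact_force: [1.7, -0.3, -4.1]
gripper_width: 0.319
grasp_force: 61.3
```

```bash
python3 -c "
from h import *;st()"
```

```text
t 10.6 p [ 0.533  -0.1724  0.0789] yaw -0.73 zax [-1.e-04  0.e+00 -1.e+00] F [ 1.65 -0.33 -4.08] M [-0.   -0.05  0.02] w 0.319 g 61.3
```

Emit:
move_arm(
  rows=[
    [0,0,0.04,0,0,0,-1],
    [0,0,0,0,0,0,-1],
    [0,0,0,0,0,0,-1],
  ],
)

```text
time: 10.85
tool_pos: [0.533, -0.1724, 0.0785]
tool_rot: [-0.0, 1.0, -0.006, -0.0]
contact_force: [-0.2, -0.6, -4.7]
gripper_width: 0.321
grasp_force: 61.3
```

```bash
python3 -c "
from h import *;st()"
```

```text
t 10.85 p [ 0.533  -0.1724  0.0785] yaw -0.73 zax [-0.  0. -1.] F [-0.17 -0.63 -4.66] M [-0.01  0.03 -0.03] w 0.321 g 61.3
```

Emit:
move_arm(
  rows=[
    [0,0,0.04,0,0,0,-1],
    [0,0,0,0,0,0,-1],
    [0,0,0,0,0,0,-1],
  ],
)

```text
time: 11.1
tool_pos: [0.533, -0.1724, 0.0781]
tool_rot: [-0.0, 1.0, -0.006, -0.0]
contact_force: [0.6, -0.7, -3.8]
gripper_width: 0.316
grasp_force: 61.3
```

```bash
python3 -c "
from h import *;st()"
```

```text
t 11.1 p [ 0.533  -0.1724  0.0781] yaw -0.73 zax [-0.  0. -1.] F [ 0.57 -0.67 -3.82] M [ 0.06 -0.06 -0.03] w 0.316 g 61.3
```

Emit:
move_arm(
  rows=[
    [0,0,0.03,0,0,0,-1],
    [0,0,0,0,0,0,-1],
    [0,0,0,0,0,0,-1],
  ],
)

```text
time: 11.35
tool_pos: [0.533, -0.1724, 0.0779]
tool_rot: [-0.0, 1.0, -0.006, 0.0]
contact_force: [0.3, 1.0, -4.0]
gripper_width: 0.32
grasp_force: 61.4
```

```bash
python3 -c "
from h import *;st()"
```

```text
t 11.35 p [ 0.533  -0.1724  0.0779] yaw -0.73 zax [ 1.e-04  0.e+00 -1.e+00] F [ 0.29  0.96 -4.03] M [ 0.06  0.05 -0.02] w 0.32 g 61.4
```

Emit:
move_arm(
  rows=[
    [0,0,0.03,0,0,0,-1],
    [0,0,0,0,0,0,-1],
    [0,0,0,0,0,0,-1],
  ],
)

```text
time: 11.6
tool_pos: [0.5331, -0.1725, 0.0779]
tool_rot: [0.0, 1.0, -0.006, 0.0]
contact_force: [-1.9, 0.8, -1.1]
gripper_width: 0.317
grasp_force: 61.7
```

```bash
python3 -c "
from h import *;st()"
```

```text
t 11.6 p [ 0.5331 -0.1725  0.0779] yaw -0.73 zax [ 2.e-04 -0.e+00 -1.e+00] F [-1.9   0.83 -1.12] M [ 0.13  0.17 -0.03] w 0.317 g 61.7
```

Emit:
move_arm(
  rows=[
    [0,0,0.03,0,0,0,-1],
    [0,0,0,0,0,0,-1],
    [0,0,0,0,0,0,-1],
  ],
)

```text
time: 11.85
tool_pos: [0.5331, -0.1724, 0.0778]
tool_rot: [0.0, 1.0, -0.006, 0.0]
contact_force: [-2.2, 1.1, 2.7]
gripper_width: 0.318
grasp_force: 62.1
```

```bash
python3 -c "
from h import *;st()"
```

```text
t 11.85 p [ 0.5331 -0.1724  0.0778] yaw -0.73 zax [ 1.e-04 -0.e+00 -1.e+00] F [-2.23  1.06  2.68] M [ 0.26  0.42 -0.01] w 0.318 g 62.1
```

Emit:
move_arm(
  rows=[
    [-0.03,-0.01,0,0,0,0,-1],
    [0,0,0,0,0,0,-1],
    [0,0,0,0,0,0,-1],
  ],
)

```text
time: 12.1
tool_pos: [0.5331, -0.1725, 0.0777]
tool_rot: [0.0, 1.0, -0.006, 0.0]
contact_force: [-2.1, 0.8, 2.8]
gripper_width: 0.316
grasp_force: 62.2
```

```bash
python3 -c "
from h import *;st()"
```

```text
t 12.1 p [ 0.5331 -0.1725  0.0777] yaw -0.73 zax [ 9.e-04 -4.e-04 -1.e+00] F [-2.13  0.83  2.79] M [ 0.22  0.3  -0.01] w 0.316 g 62.2
```

Emit:
move_arm(
  rows=[
    [0,0,0.02,0,0,0,-1],
    [0,0,0,0,0,0,-1],
    [0,0,0,0,0,0,-1],
  ],
)

```text
time: 12.35
tool_pos: [0.5331, -0.1725, 0.0777]
tool_rot: [0.0, 1.0, -0.006, 0.0]
contact_force: [-3.4, 2.4, 5.2]
gripper_width: 0.315
grasp_force: 62.5
```

```bash
python3 -c "
from h import *;st()"
```

```text
t 12.35 p [ 0.5331 -0.1725  0.0777] yaw -0.73 zax [ 7.e-04 -3.e-04 -1.e+00] F [-3.41  2.38  5.17] M [ 0.33  0.44 -0.04] w 0.315 g 62.5
```

Emit:
move_arm(
  rows=[
    [0,0,0,0,0,0,-0.3],
    [0,0,0,0,0,0,-0.25],
    [0,0,0,0,0,0,-0.1],
    [0,0,0,0,0,0,0.1],
    [0,0,0,0,0,0,0.1],
    [0,0,0,0,0,0,0.1],
  ],
)

```text
time: 12.85
tool_pos: [0.5327, -0.1723, 0.0769]
tool_rot: [0.0, 1.0, -0.006, 0.0]
contact_force: [0.5, -1.0, 0.3]
gripper_width: 0.55
grasp_force: 0.0
```

```bash
python3 -c "
from h import *;from plant import manip;import pickle
s,R=st();f=manip.grab_frame('wrist');pickle.dump((s,f),open('wr.pkl','wb'));cv2.imwrite('pics/wr.png',f['img'][60:480])"
```

```text
t 12.85 p [ 0.5327 -0.1723  0.0769] yaw -0.73 zax [ 1.e-04 -0.e+00 -1.e+00] F [ 0.49 -1.03  0.32] M [-0.02  0.01  0.01] w 0.55 g 0.0
```

View pics/wr.png

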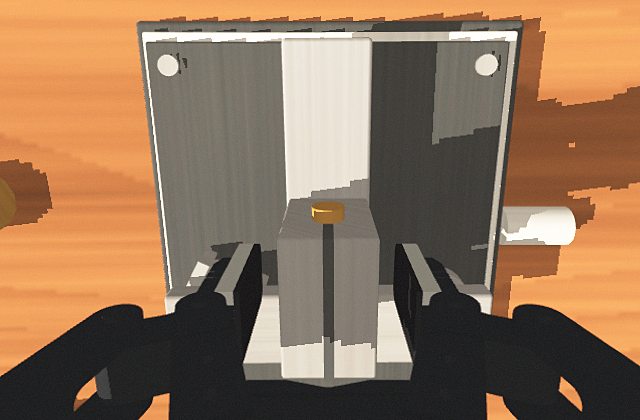

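The stage sits level on the mount, with the jaws clear on both sides of the block (x 262 and 397). Next I'll raise the arm, shut the jaws and push down on the block top.

Emit:
move_arm(
  rows=[
    [0,0,-0.5,0,0,0,0.1],
    [0,0,-1,0,0,0,0.1],
    [0,0,-1.5,0,0,0,0.1],
    [0,0,-1.2,0,0,0,0.1],
    [0.1,0,-0.6,0,0,0,0],
    [0,0,0,0,0,0,-1],
    [0,0,0,0,0,0,-1],
    [0,0,0,0,0,0,-1],
    [0,0,0,0,0,0,-1],
    [0,0,0,0,0,0,-1],
    [0,0,0,0,0,0,-1],
    [0,0,0,0,0,0,-1],
    [0,0,0,0,0,0,-1],
  ],
)

```text
time: 13.98
tool_pos: [0.5336, -0.1723, 0.1247]
tool_rot: [-0.0, 1.0, -0.006, -0.0]
contact_force: [-0.1, 0.2, -0.1]
gripper_width: -0.003
grasp_force: 0.0
```

```bash
python3 -c "
from h import *;st()"
```

```text
t 13.98 p [ 0.5336 -0.1723  0.1247] yaw -0.73 zax [-4.e-04  2.e-04 -1.e+00] F [-0.12  0.24 -0.12] M [-0.03 -0.04  0.  ] w -0.003 g 0.0
```

Expected contact at TCP z ≈ 0.112.

Emit:
move_arm(
  rows=[
    [0,0,0.4,0,0,0,-1],
    [0,0,0.4,0,0,0,-1],
    [0,0,0.2,0,0,0,-1],
    [0,0,0.1,0,0,0,-1],
    [0,0,0.05,0,0,0,-1],
    [0,0,0,0,0,0,-1],
    [0,0,0,0,0,0,-1],
  ],
)

```text
time: 14.57
tool_pos: [0.5338, -0.1724, 0.1136]
tool_rot: [0.0, 1.0, -0.006, 0.0]
contact_force: [0.5, 0.6, -0.3]
gripper_width: -0.004
grasp_force: 0.0
```

```bash
python3 -c "
from h import *;st()"
```

```text
t 14.57 p [ 0.5338 -0.1724  0.1136] yaw -0.73 zax [ 1.e-04 -1.e-04 -1.e+00] F [ 0.47  0.57 -0.31] M [-0.03  0.02  0.02] w -0.004 g 0.0
```

Emit:
move_arm(
  rows=[
    [0,0,0.04,0,0,0,-1],
    [0,0,0,0,0,0,-1],
    [0,0,0,0,0,0,-1],
  ],
)

```text
time: 14.82
tool_pos: [0.5338, -0.1723, 0.1132]
tool_rot: [0.0, 1.0, -0.006, 0.0]
contact_force: [0.4, -0.6, -0.5]
gripper_width: 0.003
grasp_force: 0.0
```

```bash
python3 -c "
from h import *;st()"
```

```text
t 14.82 p [ 0.5338 -0.1723  0.1132] yaw -0.73 zax [ 2.e-04 -1.e-04 -1.e+00] F [ 0.41 -0.58 -0.5 ] M [-0.    0.02 -0.03] w 0.003 g 0.0
```

Emit:
move_arm(
  rows=[
    [0,0,0.04,0,0,0,-1],
    [0,0,0.04,0,0,0,-1],
    [0,0,0,0,0,0,-1],
    [0,0,0,0,0,0,-1],
  ],
)

```text
time: 15.15
tool_pos: [0.5337, -0.1723, 0.1123]
tool_rot: [0.0, 1.0, -0.006, -0.0]
contact_force: [-0.2, -0.6, 0.3]
gripper_width: -0.002
grasp_force: 0.0
```

```bash
python3 -c "
from h import *;st()"
```

```text
t 15.15 p [ 0.5337 -0.1723  0.1123] yaw -0.73 zax [-0. -0. -1.] F [-0.25 -0.59  0.25] M [ 0.    0.01 -0.02] w -0.002 g 0.0
```

Emit:
move_arm(
  rows=[
    [0,0,0.03,0,0,0,-1],
    [0,0,0,0,0,0,-1],
    [0,0,0,0,0,0,-1],
  ],
)

```text
time: 15.4
tool_pos: [0.5337, -0.1723, 0.112]
tool_rot: [-0.0, 1.0, -0.006, -0.0]
contact_force: [-0.0, 0.1, -0.6]
gripper_width: -0.004
grasp_force: 0.0
```

```bash
python3 -c "
from h import *;st()"
```

```text
t 15.4 p [ 0.5337 -0.1723  0.112 ] yaw -0.73 zax [-0.  0. -1.] F [-0.01  0.13 -0.58] M [0.01 0.02 0.02] w -0.004 g 0.0
```

Emit:
move_arm(
  rows=[
    [0,0,0.03,0,0,0,-1],
    [0,0,0,0,0,0,-1],
    [0,0,0,0,0,0,-1],
  ],
)

```text
time: 15.65
tool_pos: [0.5337, -0.1723, 0.1119]
tool_rot: [0.0, 1.0, -0.006, 0.0]
contact_force: [-0.7, 0.3, 0.8]
gripper_width: 0.0
grasp_force: 0.7
```

```bash
python3 -c "
from h import *;st()"
```

```text
t 15.65 p [ 0.5337 -0.1723  0.1119] yaw -0.73 zax [ 1.e-04 -0.e+00 -1.e+00] F [-0.74  0.34  0.8 ] M [ 0.05  0.12 -0.01] w 0.0 g 0.7
```

Emit:
move_arm(
  rows=[
    [0,0,0.03,0,0,0,-1],
    [0,0,0,0,0,0,-1],
    [0,0,0,0,0,0,-1],
  ],
)

```text
time: 15.9
tool_pos: [0.5338, -0.1724, 0.1119]
tool_rot: [0.0, 1.0, -0.006, 0.0]
contact_force: [-1.7, 0.2, 3.8]
gripper_width: 0.001
grasp_force: 2.1
```

```bash
python3 -c "
from h import *;st()"
```

```text
t 15.9 p [ 0.5338 -0.1724  0.1119] yaw -0.73 zax [ 1.e-04 -1.e-04 -1.e+00] F [-1.72  0.22  3.78] M [0.13 0.34 0.06] w 0.001 g 2.1
```

Emit:
move_arm(
  rows=[
    [0,0,0.03,0,0,0,-1],
    [0,0,0,0,0,0,-1],
    [0,0,0,0,0,0,-1],
  ],
)

```text
time: 16.15
tool_pos: [0.5338, -0.1724, 0.1118]
tool_rot: [0.0, 1.0, -0.006, 0.0]
contact_force: [-3.3, 0.9, 5.7]
gripper_width: -0.002
grasp_force: 2.9
```

```bash
python3 -c "
from h import *;st()"
```

```text
t 16.15 p [ 0.5338 -0.1724  0.1118] yaw -0.73 zax [ 1.e-04 -1.e-04 -1.e+00] F [-3.28  0.86  5.68] M [ 0.21  0.44 -0.03] w -0.002 g 2.9
```

Emit:
move_arm(
  rows=[
    [0,0,0.02,0,0,0,-1],
    [0,0,0,0,0,0,-1],
    [0,0,0,0,0,0,-1],
  ],
)

```text
time: 16.4
tool_pos: [0.5338, -0.1724, 0.1118]
tool_rot: [0.0, 1.0, -0.006, 0.0]
contact_force: [-4.0, 1.8, 6.5]
gripper_width: -0.002
grasp_force: 3.4
```

```bash
python3 -c "
from h import *;st()"
```

```text
t 16.4 p [ 0.5338 -0.1724  0.1118] yaw -0.72 zax [ 0.e+00 -1.e-04 -1.e+00] F [-4.02  1.78  6.53] M [ 0.18  0.58 -0.04] w -0.002 g 3.4
```

Emit:
move_arm(
  rows=[
    [-0.03,0,0.02,0,0,0,-1],
    [0,0,0,0,0,0,-1],
    [0,0,0,0,0,0,-1],
  ],
)

```text
time: 16.65
tool_pos: [0.5338, -0.1724, 0.1118]
tool_rot: [0.0, 1.0, -0.006, 0.0]
contact_force: [-2.6, 1.1, 7.8]
gripper_width: 0.001
grasp_force: 3.5
```

```bash
python3 -c "
from h import *;st()"
```

```text
t 16.65 p [ 0.5338 -0.1724  0.1118] yaw -0.73 zax [ 7.e-04 -2.e-04 -1.e+00] F [-2.62  1.06  7.76] M [ 0.25  0.43 -0.05] w 0.001 g 3.5
```

Emit:
move_arm(
  rows=[
    [-0.02,0,0.01,0,0,0,-1],
    [0,0,0,0,0,0,-1],
    [0,0,0,0,0,0,-1],
    [0,0,0,0,0,0,-1],
    [0,0,0,0,0,0,-1],
    [0,0,0,0,0,0,-1],
    [0,0,0,0,0,0,-1],
  ],
)

```text
time: 17.23
tool_pos: [0.5337, -0.1724, 0.1118]
tool_rot: [0.0, 1.0, -0.006, 0.001]
contact_force: [-1.6, 1.2, 6.9]
gripper_width: -0.001
grasp_force: 3.5
```

```bash
python3 -c "
from h import *;st()"
```

```text
t 17.23 p [ 0.5337 -0.1724  0.1118] yaw -0.73 zax [ 1.2e-03 -2.0e-04 -1.0e+00] F [-1.63  1.17  6.9 ] M [0.2  0.39 0.  ] w -0.001 g 3.5
```

Emit:
move_arm(
  rows=[
    [-0.01,0,0.02,0,0,0,-1],
    [0,0,0.01,0,0,0,-1],
    [0,0,0,0,0,0,-1],
    [0,0,0,0,0,0,-1],
    [0,0,0,0,0,0,-1],
  ],
)

```text
time: 17.65
tool_pos: [0.5337, -0.1724, 0.1117]
tool_rot: [0.0, 1.0, -0.006, 0.001]
contact_force: [-2.0, 1.8, 8.2]
gripper_width: 0.0
grasp_force: 4.0
```

```bash
python3 -c "
from h import *;st()"
```

```text
t 17.65 p [ 0.5337 -0.1724  0.1117] yaw -0.73 zax [ 1.4e-03 -2.0e-04 -1.0e+00] F [-1.99  1.75  8.23] M [0.33 0.46 0.06] w 0.0 g 4.0
```

Emit:
move_arm(
  rows=[
    [-0.01,0,0.02,0,0,0,-1],
    [0,0,0,0,0,0,-1],
    [0,0,0,0,0,0,-1],
    [0,0,0,0,0,0,-1],
    [0,0,0,0,0,0,-1],
    [0,0,0,0,0,0,-1],
    [0,0,0,0,0,0,-1],
    [0,0,0,0,0,0,-1],
    [0,0,0,0,0,0,-1],
    [0,0,0,0,0,0,-1],
    [0,0,0,0,0,0,-1],
    [0,0,0,0,0,0,-1],
    [0,0,0,0,0,0,-1],
    [0,0,0,0,0,0,-1],
    [0,0,0,0,0,0,-1],
  ],
)

```text
time: 18.9
tool_pos: [0.5337, -0.1724, 0.1117]
tool_rot: [0.0, 1.0, -0.006, 0.001]
contact_force: [-2.5, 1.9, 8.9]
gripper_width: -0.005
grasp_force: 4.3
```

```bash
python3 -c "
from h import *;st()"
```

```text
t 18.9 p [ 0.5337 -0.1724  0.1117] yaw -0.73 zax [ 1.6e-03 -3.0e-04 -1.0e+00] F [-2.46  1.94  8.86] M [ 0.38  0.41 -0.01] w -0.005 g 4.3
```

Emit:
move_arm(
  rows=[
    [0,0,-0.1,0,0,0,-1],
    [0,0,-0.2,0,0,0,-1],
    [0,0,-0.5,0,0,0,-1],
    [0,0,-1.5,0,0,0,-1],
    [0,0,-2.5,0,0,0,-1],
    [0,0,-3,0,0,0,-1],
    [0,0,-3,0,0,0,-1],
    [0,0,-2,0,0,0,-1],
    [0,0,-1,0,0,0,-1],
    [0,0,0,0,0,0,-1],
    [0,0,0,0,0,0,-1],
  ],
)

```text
time: 19.82
tool_pos: [0.5328, -0.1723, 0.2474]
tool_rot: [-0.0, 1.0, -0.006, -0.0]
contact_force: [-0.8, 0.5, -0.0]
gripper_width: -0.0
grasp_force: 0.0
```

```bash
python3 -c "
from h import *;from plant import manip
st()
a=manip.grab_frame('wrist')['img'][60:420,140:540];b=manip.grab_frame('side')['img'][170:245,280:400]
b=cv2.resize(b,None,fx=3.3,fy=3.3,interpolation=cv2.INTER_CUBIC)
im=np.zeros((360,400+b.shape[1],3),np.uint8);im[:,:400]=a;im[:b.shape[0],400:]=b;cv2.imwrite('pics/end.png',im);print(im.shape)"
```

```text
t 19.82 p [ 0.5328 -0.1723  0.2474] yaw -0.73 zax [-4.e-04  1.e-04 -1.e+00] F [-0.82  0.52 -0.  ] M [-0.05  0.   -0.03] w -0.0 g 0.0
(360, 796, 3)
```

View pics/end.png

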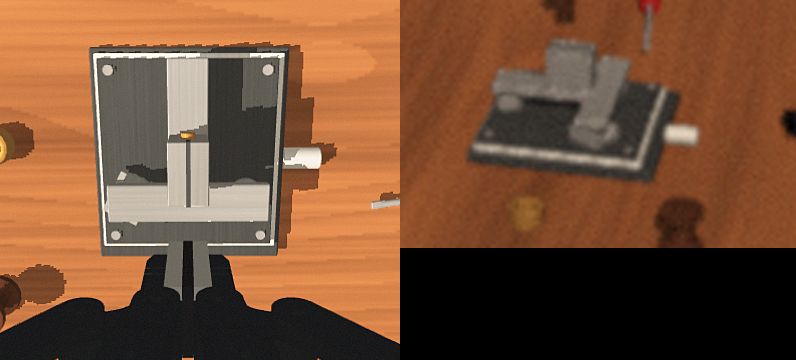

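The stage sits square and level on the deck: stem centred at (188,90), crossbar at (188,203), parallel to the deck edges. The arm is clear, and both height feels agree with home, so I'm handing in.

```bash
python3 -c "
from plant import manip;print(manip.job_done())"
```

```text
the job is handed in; nothing more can be done
None
```

The stage top is on the kinematic mount, bedded in with a push of about 9 N for over a second and released; both height feels put it within about 0.3 mm of home, and the job is handed in, though no verdict came back.

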